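# Stack the scouring discs and open the safety-capped cleaner

## Robot

A 6-joint arm with a two-finger parallel gripper is mounted at the origin on the work surface. World frame = base frame: x ahead of the robot, y to its left, z up, the work surface at z = 0. Lengths are in m, angles in rad, forces in N, time in s.
With the tool pointing down it reaches from about 0.3 to 0.775 m from the base axis. Payload 14.6 kg.
Tool frame: the origin (TCP) lies where the fingers leave the gripper's body, on its centre line; the fingertips stand 97 mm ahead of it and the grasp point (between the pads) lies 78 mm ahead of it; z points along the fingers, x is the direction in which the jaws open and shut, and the axes are right-handed (so a half turn about z gives the same grasp; the last joint's range is limited). The gripper opens to 94 mm and grips with 3 to 60 N. Pads are 16 mm wide; open, the fingers measure 119 mm over their backs; the gripper's body (75 mm by 177 mm) begins 78 mm behind the grasp point.
Start: joints at [1.261, 0.3, 1.521, -0, 1.321, -0.067], TCP at [0.132, 0.534, 0.303] pointing down, gripper open.
Joint ranges: [-3.03, 3.03], [-0.79, 2.21], [0.23, 2.52], [-1.04, 4.18], [0, 3.07], [-2.55, 2.55]. Speed limits (rad/s): [2.22, 2.22, 2.57, 3.14, 3.14, 3.14].

## Interface

Orientations are given as a unit quaternion [w, x, y, z].
In Python, from plant import sensors, eyes, workorder gives the robot as it stands.
- The arm moves only by the tool move_arm, never from a script. Its argument "motion" is one flat list of numbers, 7 for each row, row after row: the turn, a rotation vector about the tool's x, y, z in units of 6 degrees (1.0 is 6 degrees), then the shift along the tool's x, y, z in units of 30 mm (1.0 is 30 mm), then the opening, from 0 (shut) to 1 (fully open). In form: [wx, wy, wz, x, y, z, jaw, wx, wy, wz, x, y, z, jaw, ...]. A call has 1 to 10 rows; each row shifts and turns the commanded pose from where the row before left it, along the tool's axes as they then stand; what a row does not reach is not made up. A row lasts 1/8 s, in which the tool goes at most 62.5 mm and 10.7 degrees, less where a joint would pass 70% of its speed; a pose out of reach is approached as far as the arm can. A call is refused whole if a number of a shift passes 1 or a number of a turn 1, either way. A call with a gripper value outside its range is refused whole. The fingers move at their own pace and stop on an object; "squeeze" is the grip in N (left out, the last holds). Time passes only in rows, so rows that do not move let the fingers close. It gives the time, the measured TCP pose, the force and the opening at its end, in the units of the state.
- sensors.sense(): the state, without advancing time (a new reading comes with each control period).
- eyes.get_image(name): name is "side" or "top" or "wrist"; returns a dict with "img" (400x640x3 uint8, red, green, blue), "range_z" (400x640 float32, m along the optical axis (not along the pixel's ray), 0 where there is no reading), "fx", "fy", "cx", "cy" (pixels), "T" (4x4, takes a point from camera to world coordinates); the wrist camera has in their place "tool_from_camera" (4x4, takes a point from camera to tool coordinates, whose origin is the TCP and whose axes are the tool frame's). Camera axes: x right, y down, z forward; pixel columns grow to the right and rows downward; lengths in m; the calibration is good to about 2 mm. A picture is of the moment at which its call begins: read the wrist's pose just before it.
- workorder.job_done(): hands the job in, once; it reports no verdict.
The state is a dict: "clock": time; "joint_positions": joint angles; "dq": joint speeds; "joint_torque": joint torques, N m; "position": TCP position; "tcp_rot": TCP orientation; "ft_force": force on the tool from outside, world axes, zero at the start; "torque": the same for the moment, N m; "gripper_width": finger opening in m.
Only numpy, scipy, OpenCV 4.12 (cv2) and the standard library are available. Lean on these libraries where they do the work, as an engineer would, in place of code of your own. Each camera call takes 0.05 s, during which the arm holds its last target.

## Task

Get things ready for scouring the burnt pot lid: lay the wooden disc in the middle of the saucer, then lay the dark grey pumice disc on top of it, centred. Then open the cleaner: press its red safety cap down, and while it is pressed turn it counter-clockwise until it comes free, lift it straight up and finish still holding it level in the gripper, about 6 cm above where it sat, over the open neck. Do not shift the pot lid, jar, grater, masher or mug.

Things in the scene. Friction and masses are not known exactly. Their poses are not given: they have to be found in the camera images.
- beech_disc: Brown wooden backing disc, loose, lying flat on the counter: 56 mm diameter, 18 mm thick, about 30 g. Origin: centre of its underside, z up.
- pumice_disc: Dark grey pumice scouring disc, loose, lying flat on the counter: 56 mm diameter, 18 mm thick, about 45 g. Origin: centre of its underside, z up.
- saucer: Blue saucer with a white rim, loose on the counter, about 280 g: 152 mm outer diameter; flat inner floor 7.5 mm above the counter, 142 mm across; rim top 11.5 mm above the counter. Origin: centre of its underside, z up. It starts empty.
- bottle: Round blue cleaner bottle in a steel holder screwed to the counter: it cannot move or turn. 84 mm diameter up to 98 mm height, then a shoulder narrowing to a 28 mm neck, top at 160 mm; two locking hooks on the neck reach 20 mm from its axis. Holder: 120 x 120 x 4 mm base plate, 100 mm wide wire ring 70 mm up. Origin: centre of its underside at counter height, on the neck's axis, z up.
- cap: Red ribbed safety cap, upright on the bottle's neck: 52 mm diameter, 36 mm high, about 30 g, a loose part once unlocked. White stripe on its top along its x axis. Origin: centre of its lower rim (146.7 mm above the counter when seated), z up. Top 15 mm solid, below it a hollow skirt with two inner lugs. Locked, it cannot be lifted, nor turned more than about 5 degrees.
- cap_top (a point): Centre of the cap's top, 183 mm above the counter when seated. To unlock: press down at least 4 mm (hard stop at 7; 5 to 6 is right), turn counter-clockwise seen from above while pressed. From 45 to 130 degrees of turn from its start it is free and lifts straight off (aim for 75); past 45 it need no longer be pressed, before that letting it up locks it again. Clockwise is blocked.
- plunger (a joint): Sprung yellow plug in the bottle's mouth that carries the cap: 0 at rest, grows in m as the cap is pressed down, at most about 0.007 with the cap on. Pressing takes 4 N to start and 800 N/m more with depth (about 9 N at 6 mm). Back to 0 when the cap is let up.
- grater: Steel box grater, 82 mm square at the foot, 205 mm tall, to the left. Origin: centre of its underside. Leave alone.
- jar: White ceramic clip-top jar, 104 mm diameter, 135 mm tall, to the left. Origin: centre of its underside. Leave alone.
- masher: Wooden masher standing on its head, 72 mm diameter at the foot, 210 mm tall, to the right. Origin: centre of its underside. Leave alone.
- pot_lid: Aluminium pot lid with a burnt patch and a black knob, 160 mm diameter, 43 mm high, lying at the far side. Origin: centre of its underside. Leave alone.
- mug: Blue mug, 80 mm diameter, 90 mm tall, to the right. Origin: centre of its underside. Leave alone.
Things that resemble listed ones, but are neither listed nor needed, are in the scene too. There is more than one size of the saucer; the job needs the smallest. Several things have the shape of the beech_disc; the one meant has the colours described above.

How it is judged:
By the outcome, as a careful person would: the job done as asked, in the order asked, and still so for the second after the job is handed in, while the arm keeps its last pose, push and grip.
It also fails if it takes over 64 s, if anything falls off the work surface, if the arm or the gripper's body presses on something with over 40 N, if the wrist force passes 120 N, or if a joint passes its speed limit or range.

## Working session

There is one attempt and no reset: what is moved stays moved. The work goes in short steps, Python scripts to look and compute and a tool call to move; the robot and the scene stay as the last step left them, time stands still between calls to the robot, and variables do not carry over. Pictures are saved under pics/ and viewed, and the job is handed in when it is done.

Besides the shell and the picture viewer there is one more tool, called after ">>>" as name(argument=value, ...), one argument or row to a line, values as JSON. move_arm: Moves the arm, as the interface text tells. Its arguments: {"type":"object","properties":{"motion":{"type":"array","items":{"type":"number"}},"squeeze":{"type":"number"}},"required":["motion"]}

```bash
mkdir -p pics; ls
python3 - <<'E'
from plant import sensors, eyes, workorder
import cv2, numpy as np
s=sensors.sense(); print(s)
for n in ["top","side","wrist"]:
    d=eyes.get_image(n); cv2.imwrite(f"pics/{n}0.png",d["img"][:,:,::-1]); np.savez(f"pics/{n}0.npz",**d)
    print(n,d["fx"],d["fy"],d["cx"],d["cy"],d.get("T",d.get("tool_from_camera")))
E
```

```text
pics
{'clock': 0.0, 'joint_positions': array([ 1.26139714e+00,  3.00489643e-01,  1.52160365e+00,  2.48365279e-06,
        1.32069308e+00, -6.66018558e-02]), 'dq': array([-1.19689804e-03,  1.60404997e-03,  9.44437010e-04, -5.75005058e-06,
       -3.78904950e-04,  1.23663840e-03]), 'joint_torque': array([ 4.06135705e-04, -5.31802511e+01, -3.52748930e+01,  7.08709401e-02,
        2.43473472e-02, -9.91144498e-05]), 'position': array([0.13218641, 0.53371898, 0.30206654]), 'tcp_rot': array([ 3.34734496e-04,  7.87533810e-01,  6.16271160e-01, -4.94161450e-04]), 'ft_force': array([ 0.60387127,  0.47700754, -0.57571436]), 'torque': array([ 0.02205551, -0.01568999,  0.01128807]), 'gripper_width': 0.09421840660099641}
top 379.15639735489174 379.15639735489174 320.06632638484353 203.5088133418193 [[-0.00747268 -0.9952427   0.09713968  0.39161001]
 [-0.99986607  0.00602212 -0.01521735  0.00433615]
 [ 0.01455997 -0.09724039 -0.99515442  1.20292476]
 [ 0.          0.          0.          1.        ]]
side 432.2204861426259 432.2204861426259 319.41059763504177 202.56497694116072 [[-0.97188052 -0.16394059  0.16903176  0.26905982]
 [-0.23539963  0.6583178  -0.7149858   1.05130658]
 [ 0.00593857 -0.73467078 -0.6783978   1.09470649]
 [ 0.          0.          0.          1.        ]]
wrist 345.507128458536 345.507128458536 316.3211996466794 199.62714600718803 [[ 9.99999417e-01 -6.33760643e-04 -8.74437104e-04  3.77343833e-04]
 [ 8.46271724e-04  9.62879881e-01  2.69928914e-01 -7.80672449e-02]
 [ 6.70907573e-04 -2.69929497e-01  9.62879856e-01 -8.16109729e-02]
 [ 0.00000000e+00  0.00000000e+00  0.00000000e+00  1.00000000e+00]]
```

View pics/top0.png

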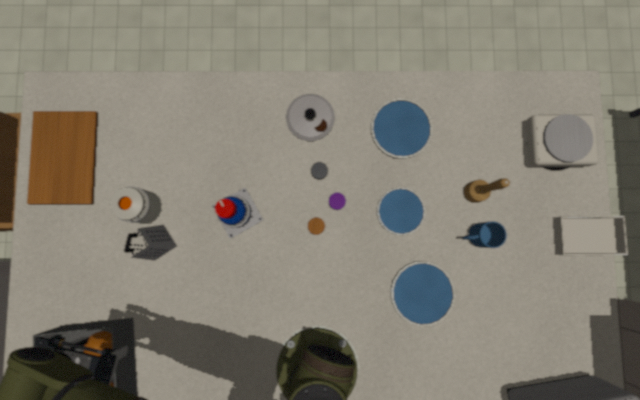

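View pics/side0.png

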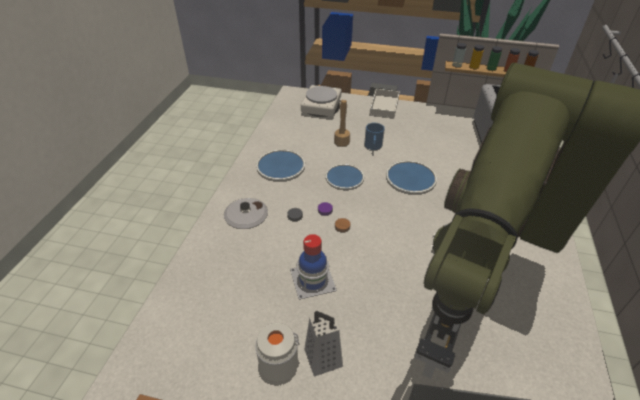

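View pics/wrist0.png

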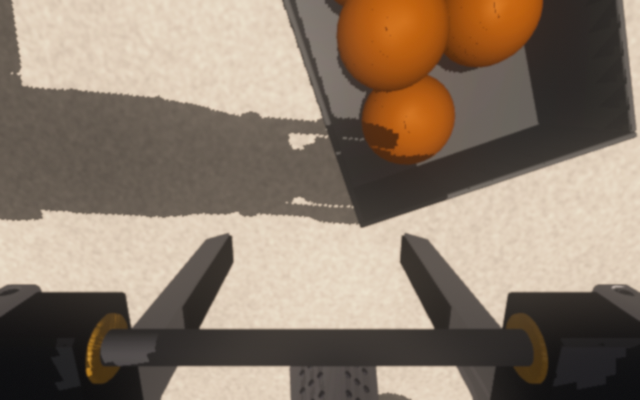

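The top view shows the wooden disc at (316,226), pumice at (319,171), a purple decoy at (337,201), the smallest saucer at (401,211), the cap at about (225,209) and the pot lid at (310,117). The start pose is over a crate of oranges. Next I'll measure these from the top and side views.

```bash
cat > h.py <<'E'
import numpy as np, cv2
def load(n): return dict(np.load(f"pics/{n}.npz"))
def ray(d,u,v,T=None):
    T=d["T"] if T is None else T
    return T[:3,3],T[:3,:3]@np.array([(u-d["cx"])/d["fx"],(v-d["cy"])/d["fy"],1.])
def onz(d,u,v,z,T=None):
    o,r=ray(d,u,v,T); return o+r*(z-o[2])/r[2]
def tri(l):
    A=np.zeros((3,3));b=np.zeros(3)
    for o,r in l:
        r=r/np.linalg.norm(r);P=np.eye(3)-np.outer(r,r);A+=P;b+=P@o
    return np.linalg.solve(A,b)
def cloud(d,T=None):
    T=d["T"] if T is None else T
    v,u=np.mgrid[:400,:640];z=d["range_z"]
    p=np.stack([(u-d["cx"])/d["fx"]*z,(v-d["cy"])/d["fy"]*z,z],-1)
    return p@T[:3,:3].T+T[:3,3]
def toolT(s):
    from scipy.spatial.transform import Rotation as R
    q=s["tcp_rot"];T=np.eye(4);T[:3,:3]=R.from_quat([q[1],q[2],q[3],q[0]]).as_matrix();T[:3,3]=s["position"];return T
E
python3 - <<'E'
from h import *
for n in ["top0","side0"]:
    d=load(n);c=cloud(d)
    pts={"top0":dict(wood=(316,226),pum=(319,171),sauc=(401,211),cap=(224,209),lid=(310,117),jar=(126,204),grater=(152,242),counter=(270,170),mash=(475,190),mug=(487,235),purple=(337,201)),
     "side0":dict(wood=(343,225),pum=(295,214),sauc=(345,177),cap=(313,241),lid=(246,213))}[n]
    for k,(u,v) in pts.items(): print(n,k,c[v,u].round(4),d["img"][v,u])
a=cv2.imread("pics/top0.png");b=cv2.imread("pics/side0.png")
cv2.imwrite("pics/c1.png",cv2.resize(a[140:260,200:440],None,fx=3.3,fy=3.3,interpolation=cv2.INTER_CUBIC))
cv2.imwrite("pics/c2.png",cv2.resize(b[150:310,220:420],None,fx=3.6,fy=3.6,interpolation=cv2.INTER_CUBIC))
E
```

```text
top0 wood [ 0.4369 -0.0006  0.015 ] [122  79  33]
top0 pum [ 0.6107 -0.0112  0.0181] [73 74 74]
top0 sauc [ 0.4829 -0.2705  0.0077] [ 59  88 112]
top0 cap [0.478  0.2475 0.1818] [154  15   1]
top0 lid [0.7785 0.0162 0.0422] [26 26 26]
top0 jar [0.4993 0.5407 0.1198] [156  73   0]
top0 grater [0.391  0.4541 0.1415] [62 60 60]
top0 counter [ 0.6182  0.1459 -0.0009] [153 148 136]
top0 mash [ 0.5417 -0.487   0.0605] [89 67 40]
top0 mug [ 0.4051 -0.5427  0.0042] [ 55  86 110]
top0 purple [ 0.5151 -0.0672  0.0158] [ 95  45 114]
side0 wood [0.4305 0.0094 0.0189] [135  96  65]
side0 pum [ 0.6094 -0.0093  0.0125] [86 84 83]
side0 sauc [ 0.4764 -0.2626  0.0088] [ 82 105 125]
side0 cap [0.4765 0.2491 0.1809] [176  57  51]
side0 lid [0.7779 0.0354 0.0202] [140 135 128]
```

View pics/c1.png

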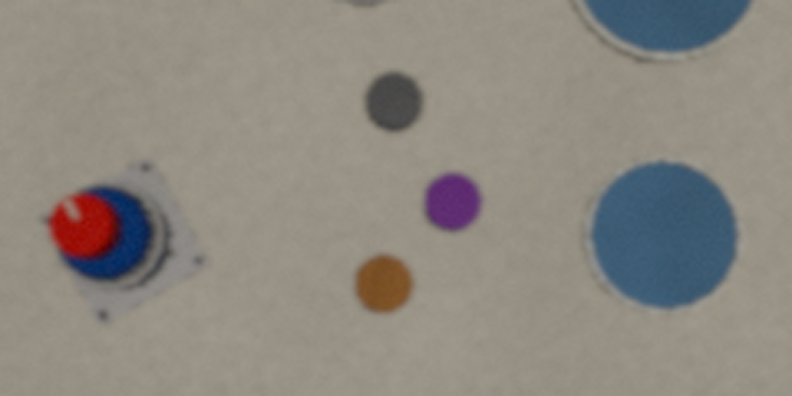

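View pics/c2.png

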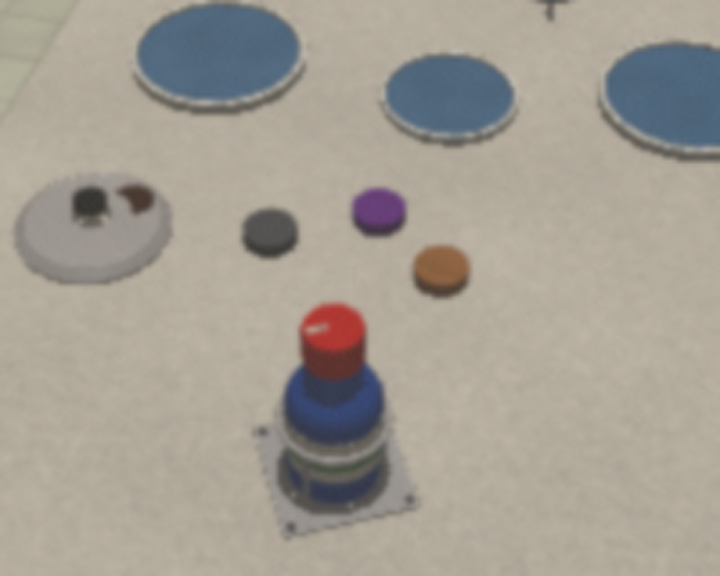

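The crops show the wooden disc at (316.3,226.0), pumice (319.3,170.7), the saucer floor (401.6,211.2) and the cap top (225.6,208.6) in the top view. Its white stripe points up-left. I'll refine these with colour masks and triangulate.

Run:
```python
from h import *
def blob(d,u,v,tol,box=45):
    im=cv2.cvtColor(d["img"],cv2.COLOR_RGB2LAB).astype(float)
    m=(np.linalg.norm((im-im[v-1:v+2,u-1:u+2].mean((0,1)))*[.6,1,1],axis=2)<tol).astype(np.uint8)
    n,l,st,ce=cv2.connectedComponentsWithStats(m,connectivity=4); k=l[v,u]
    return ce[k],st[k]
t,s=load("top0"),load("side0")
P=dict(wood=((316,226),(343,224),16,.018),pum=((319,171),(295,213),14,.018),sauc=((401,211),(345,177),12,.0075),)
for k,(a,b,tol,z) in P.items():
    ca,sa=blob(t,*a,tol);cb,sb=blob(s,*b,tol)
    print(k,ca.round(1),sa,cb.round(1),sb,"tri",tri([ray(t,*ca),ray(s,*cb)]).round(4),"planes",onz(t,*ca,z).round(4),onz(s,*cb,z).round(4))
# cap: manual
ca=(225.6,208.6);cb=(220+334/3.6,150+327/3.6)
print("cap",tri([ray(t,*ca),ray(s,*cb)]).round(4),onz(t,*ca,.183).round(4),onz(s,*cb,.183).round(4))
a=onz(t,200+65/3.3,140+203/3.3,.183);b=onz(t,200+77/3.3,140+220/3.3,.183);print("stripe",a,b)
c=cloud(t)
m=(c[...,2]>.1)&(c[...,0]<.65);m&=(c[...,1]>.15)
print(c[m&(c[...,1]<.3)].min(0),c[m&(c[...,1]<.3)].max(0))
m2=(c[...,2]>.05)&(c[...,1]>.35)&(c[...,1]<.65)&(c[...,0]>.3)&(c[...,0]<.6);print("jar/grater",c[m2].min(0),c[m2].max(0))
```

```text
wood [315.8 225.6] [308 218  16  16 201] [342.1 223.6] [335 219  15  10 129] tri [ 0.4367 -0.      0.0155] planes [4.38e-01 1.00e-04 1.80e-02] [0.435  0.0023 0.018 ]
pum [318.8 170.5] [311 162  16  18 216] [294.5 214.6] [288 209  14  13 149] tri [ 0.613  -0.0107  0.0079] planes [ 0.6123 -0.0104  0.018 ] [ 0.6086 -0.0007  0.018 ]
sauc [400.9 210.7] [ 380  190   43   43 1447] [344.4 175.7] [328 166  34  21 567] tri [ 0.482  -0.2702  0.0086] planes [ 0.4838 -0.2703  0.0075] [ 0.4806 -0.2716  0.0075]
cap [0.479  0.2445 0.1761] [0.4789 0.243  0.183 ] [0.4768 0.2505 0.183 ]
stripe [0.49820032 0.25912197 0.183     ] [0.48420521 0.24912072 0.183     ]
[0.12667442 0.20598776 0.10019127] [0.52273186 0.29984638 0.53475503]
jar/grater [0.34068359 0.4406816  0.05015092] [0.55359327 0.57970354 0.20887751]
```

>>> move_arm(
  motion=[0,0,-0.772,-1,0.6,0,1,0,0,-0.772,-1,0.6,0,1,0,0,-0.773,-1,0.6,0,1,0,0,0,-1,0.6,0,1,0,0,0,-1,0.6,0,1,0,0,0,-1,0.6,0,1,0,0,0,-1,0.6,0,1,0,0,0,-1,0.6,0,1,0,0,0,-1,0.6,0,1,0,0,0,-1,0.6,0,1],
  squeeze=20,
)

```text
clock: 1.4
position: [0.2973, 0.2255, 0.3026]
tcp_rot: [0.0, 0.707, 0.707, 0.0]
ft_force: [1.6, 0.8, 0.8]
gripper_width: 0.0938
```

>>> move_arm(
  motion=[0,0,0,-0.94,0.59,0,1,0,0,0,-0.94,0.59,0,1,0,0,0,-0.94,0.59,0,1,0,0,0,-0.94,0.59,0,1,0,0,0,-0.94,0.59,0,1,0,0,0,-0.94,0.59,0,1,0,0,0,-0.94,0.59,0,1,0,0,0,-0.94,0.59,0,1,0,0,0,0,0,0,1],
)

```text
clock: 2.52
position: [0.4389, -0.0004, 0.3023]
tcp_rot: [-0.0, 0.708, 0.706, -0.0]
ft_force: [-1.3, 0.4, 0.8]
gripper_width: 0.0938
```

```bash
cat > w.py <<'E'
import sys; from h import *
from plant import sensors, eyes
def grab(name):
    s=sensors.sense(); d=eyes.get_image("wrist"); d["T"]=toolT(s)@d["tool_from_camera"]
    cv2.imwrite(f"pics/{name}.png",d["img"][:,:,::-1]); np.savez(f"pics/{name}.npz",**d)
    print(s["clock"],s["position"].round(4),s["tcp_rot"].round(4),s["gripper_width"].round(4),s["ft_force"].round(1)); return d
if __name__=="__main__": grab(sys.argv[1])
E
python3 w.py w1
```

```text
Traceback (most recent call last):
  File "w.py", line 7, in <module>
    if __name__=="__main__": grab(sys.argv[1])
                             ~~~~^^^^^^^^^^^^^
  File "w.py", line 6, in grab
    print(s["clock"],s["position"].round(4),s["tcp_rot"].round(4),s["gripper_width"].round(4),s["ft_force"].round(1)); return d
                                                                  ^^^^^^^^^^^^^^^^^^^^^^^^
AttributeError: 'float' object has no attribute 'round'
```

View pics/w1.png

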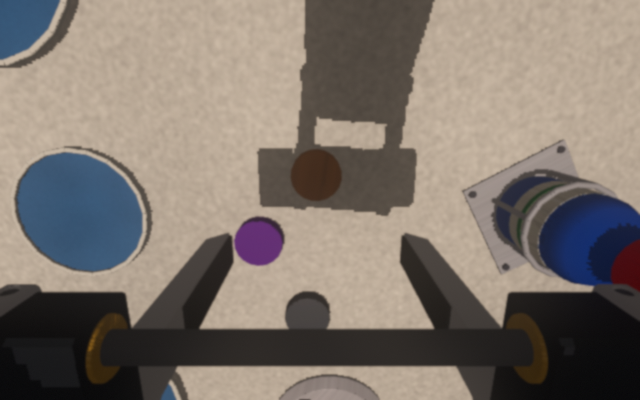

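The wrist view shows the wooden disc in the arm's shadow at about (316,175), the purple decoy (259,241), the pumice (307,312, partly hidden by the bar) and the small saucer (80,209). I'll fit the outlines.

```bash
sed -i 's/s\["gripper_width"\].round(4)/round(float(s["gripper_width"]),4)/' w.py
python3 - <<'E'
from h import *
d=load("w1");a=d["img"][:,:,::-1]
cv2.imwrite("pics/w1a.png",cv2.resize(a[140:210,280:350],None,fx=8,fy=8,interpolation=cv2.INTER_CUBIC))
cv2.imwrite("pics/w1b.png",cv2.resize(a[135:280,0:160],None,fx=4,fy=4,interpolation=cv2.INTER_CUBIC))
print(onz(d,316,174.5,.018),onz(d,80,209,.0075))
E
```

```text
[ 0.43510176 -0.000756    0.018     ] [ 0.47639019 -0.27002244  0.0075    ]
```

View pics/w1a.png

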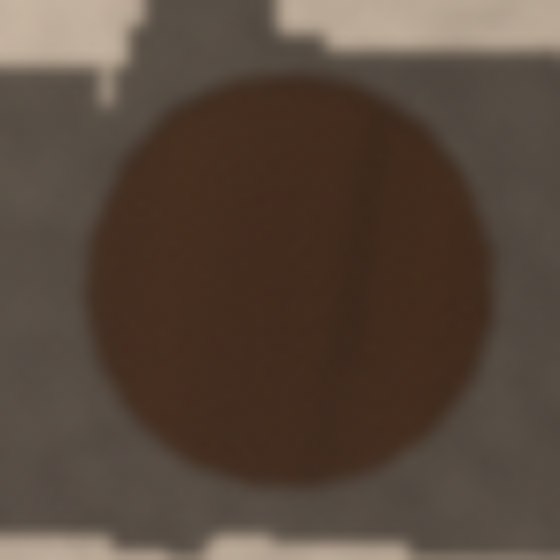

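View pics/w1b.png

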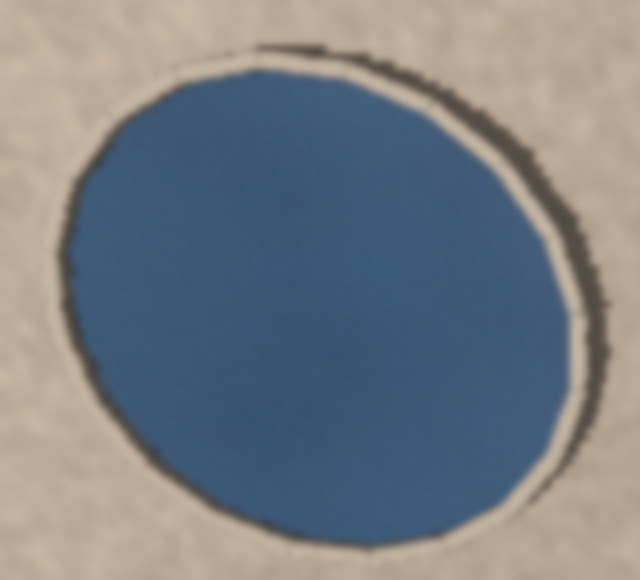

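Wood centre at (316.2,174.8) gives (0.4354,-0.0005). I'll descend halfway and look again, which gives the second view for height.

>>> move_arm(
  motion=[0,0,0,0,-0.1,1,1,0,0,0,0,0,1,1,0,0,0,0,0,1,1,0,0,0,0,0,1,1,0,0,0,0,0,0,1],
)

```text
clock: 3.2
position: [0.4344, 0.0017, 0.1815]
tcp_rot: [-0.001, 0.707, 0.707, -0.001]
ft_force: [0.1, -0.3, 0.5]
gripper_width: 0.0933
```

```bash
python3 w.py w2
```

```text
3.2 [0.4344 0.0017 0.1815] [-0.0014  0.7069  0.7073 -0.0011] 0.0933 [ 0.1 -0.3  0.5]
```

View pics/w2.png

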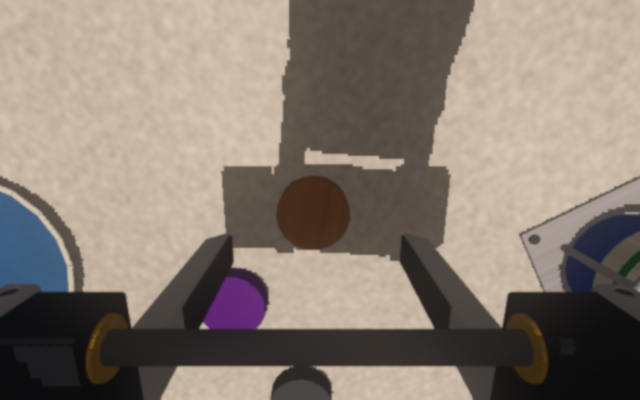

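The wooden disc is now at about (313,212), between the fingers' lines.

Run:
```python
from h import *
d=load("w2");e=load("w1")
print(onz(d,313.2,212.5,.018),tri([ray(d,313.2,212.5),ray(e,316.2,174.8)]))
c=cloud(d);print(c[212,313],c[212,360])
```

```text
[ 0.43448065 -0.00059999  0.018     ] [ 0.43711513 -0.00061708  0.00970071]
[ 0.43423898 -0.00075261  0.01752935] [ 0.43997308  0.0366923  -0.00063571]
```

>>> move_arm(
  motion=[0,0,0,-0.07,0,0.9,1,0,0,0,0,0,0.9,1,0,0,0,0,0,0.7,1,0,0,0,0,0,0.18,1,0,0,0,0,0,0,0.4,0,0,0,0,0,0,0.4,0,0,0,0,0,0,0.4,0,0,0,0,0,0,0.4],
  squeeze=15,
)

```text
clock: 4.25
position: [0.4356, -0.0012, 0.1026]
tcp_rot: [0.0, 0.707, 0.707, 0.0]
ft_force: [-0.3, 0.2, 0.2]
gripper_width: 0.0576
```

>>> move_arm(
  motion=[0,0,0,0,0,-0.5,0.4,0,0,0,0,0,-1,0.4,0,0,0,-0.5,0,-1,0.4,0,0,0,-1,0.2,-1,0.4,0,0,0,-1,0.2,-1,0.4,0,0,0,-1,0.2,0,0.4,0,0,0,-1,0.2,0,0.4,0,0,0,-1,0.2,0,0.4,0,0,0,-1,0.2,0,0.4,0,0,0,-1,0.2,0,0.4],
)

```text
clock: 5.5
position: [0.4774, -0.2272, 0.2384]
tcp_rot: [0.0, 0.707, 0.707, 0.0]
ft_force: [0.6, 0.1, -1.3]
gripper_width: 0.0557
```

>>> move_arm(
  motion=[0,0,0,-1,0.1,0,0.4,0,0,0,-0.5,0,0,0.4,0,0,0,0,0,0,0.4],
)

```text
clock: 5.88
position: [0.4801, -0.2714, 0.2376]
tcp_rot: [-0.0, 0.708, 0.707, 0.0]
ft_force: [-0.3, -0.3, -0.6]
gripper_width: 0.0555
```

```bash
python3 w.py w3
```

```text
5.875 [ 0.4801 -0.2714  0.2376] [-0.      0.7075  0.7067  0.    ] 0.0555 [-0.3 -0.3 -0.6]
```

View pics/w3.png

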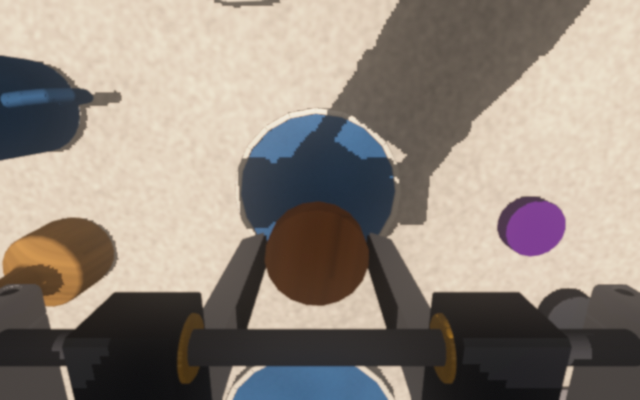

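The wooden disc is held at (317,254). The saucer sits behind it, its rim visible from the top (row ~110) to the sides (columns 239 to 398). I'll fit a circle to its edge.

Run:
```python
from h import *
from scipy.optimize import least_squares
d=load("w3")
im=cv2.resize(d["img"][95:255,225:415,::-1],None,fx=4,fy=4,interpolation=cv2.INTER_CUBIC).copy()
def proj(P):
    q=(P-d["T"][:3,3])@d["T"][:3,:3];return np.c_[q[:,0]/q[:,2]*d["fx"]+d["cx"],q[:,1]/q[:,2]*d["fy"]+d["cy"]]
t=np.linspace(0,2*np.pi,120)
for (cx,cy),col in [((.481,-.2705),(0,255,0))]:
  for r,z in [(.076,.0115),(.071,.0075)]:
    for p in proj(np.c_[cx+r*np.cos(t),cy+r*np.sin(t),0*t+z]): cv2.circle(im,(int((p[0]-225)*4),int((p[1]-95)*4)),1,col,-1)
cv2.imwrite("pics/w3a.png",im)
```

```text
(no output)
```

View pics/w3a.png

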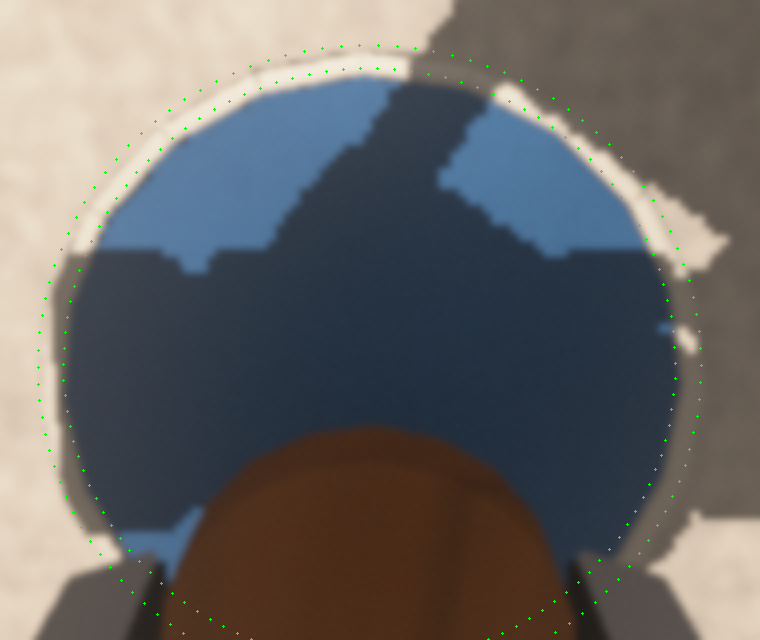

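Run:
```python
from h import *
d=load("w3")
o=d["T"][:3,3]
im=cv2.resize(d["img"][190:320,250:385,::-1],None,fx=5,fy=5,interpolation=cv2.INTER_CUBIC).copy()
im2=cv2.resize(d["img"][95:255,225:415,::-1],None,fx=4,fy=4,interpolation=cv2.INTER_CUBIC).copy()
def proj(P):
    q=(P-o)@d["T"][:3,:3];return np.c_[q[:,0]/q[:,2]*d["fx"]+d["cx"],q[:,1]/q[:,2]*d["fy"]+d["cy"]]
t=np.linspace(0,2*np.pi,120)
zt=.2376-.0846
for p in proj(np.c_[.4801+.028*np.cos(t),-.2714+.028*np.sin(t),0*t+zt]): cv2.circle(im,(int((p[0]-250)*5),int((p[1]-190)*5)),1,(0,255,0),-1)
for p in proj(np.c_[.483+.071*np.cos(t),-.2707+.071*np.sin(t),0*t+.0075]): cv2.circle(im2,(int((p[0]-225)*4),int((p[1]-95)*4)),1,(0,255,0),-1)
cv2.imwrite("pics/w3b.png",im);cv2.imwrite("pics/w3c.png",im2)
```

```text
(no output)
```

View pics/w3b.png

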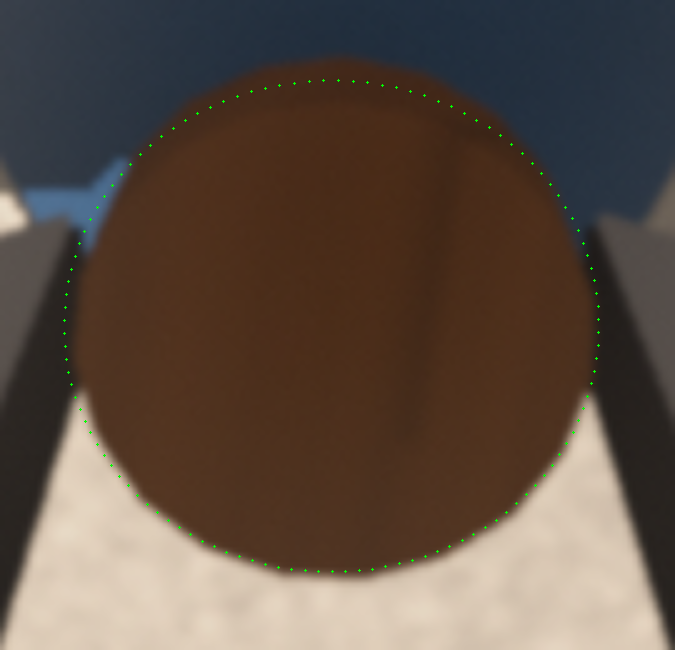

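View pics/w3c.png

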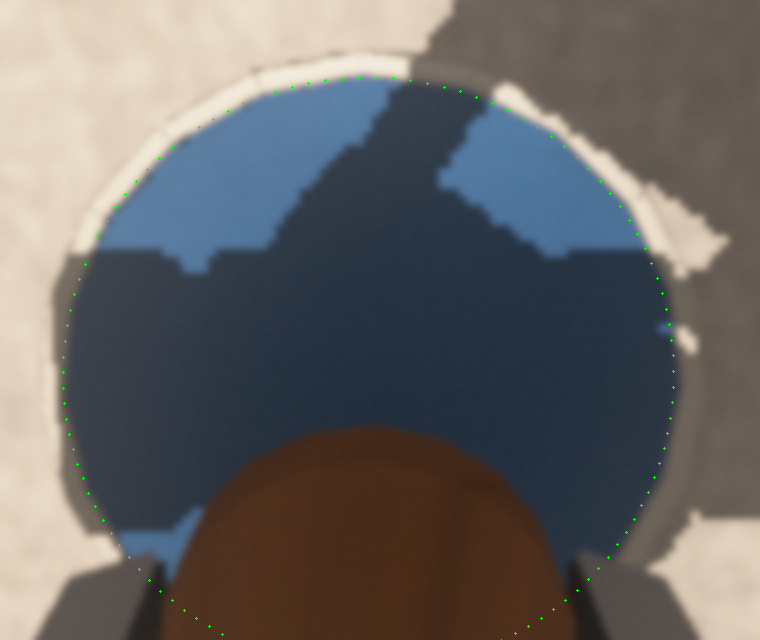

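>>> move_arm(
  motion=[0,0,0,0.03,0.1,1,0.4,0,0,0,0,0,1,0.4,0,0,0,0,0,1,0.4,0,0,0,0,0,0.7,0.4,0,0,0,0,0,0.3,0.4,0,0,0,0,0,0.15,0.4,0,0,0,0,0,0,0.4],
)

```text
clock: 6.8
position: [0.4836, -0.2702, 0.1133]
tcp_rot: [0.0, 0.707, 0.707, 0.0]
ft_force: [0.0, -0.6, -0.9]
gripper_width: 0.0552
```

>>> move_arm(
  motion=[0,0,0,0,0,0.05,0.4,0,0,0,0,0,0.03,0.4,0,0,0,0,0,0,0.4],
)

```text
clock: 7.18
position: [0.4835, -0.2704, 0.1107]
tcp_rot: [0.0, 0.707, 0.707, 0.0]
ft_force: [0.0, 0.9, 3.0]
gripper_width: 0.0555
```

>>> move_arm(
  motion=[0,0,0,0,0,0,0.65,0,0,0,0,0,0,0.75,0,0,0,0,0,0,0.8,0,0,0,0,0,-0.5,0.8,0,0,0,0,0,-1,0.8,0,0,0,0,0,-1,0.8,0,0,0,0,0,-1,1,0,0,0,0,0,-0.5,1,0,0,0,0,0,0,1],
)

```text
clock: 8.3
position: [0.4835, -0.2704, 0.2312]
tcp_rot: [0.001, 0.707, 0.707, 0.0]
ft_force: [-0.1, 0.5, -0.5]
gripper_width: 0.0938
```

```bash
python3 w.py w4
python3 - <<'E'
from h import *
d=load("w4");o=d["T"][:3,3]
im=cv2.resize(d["img"][80:260,210:430,::-1],None,fx=3.5,fy=3.5,interpolation=cv2.INTER_CUBIC)
cv2.imwrite("pics/w4a.png",im)
E
```

```text
8.3 [ 0.4835 -0.2704  0.2312] [8.000e-04 7.072e-01 7.070e-01 2.000e-04] 0.0938 [-0.1  0.5 -0.5]
```

View pics/w4a.png

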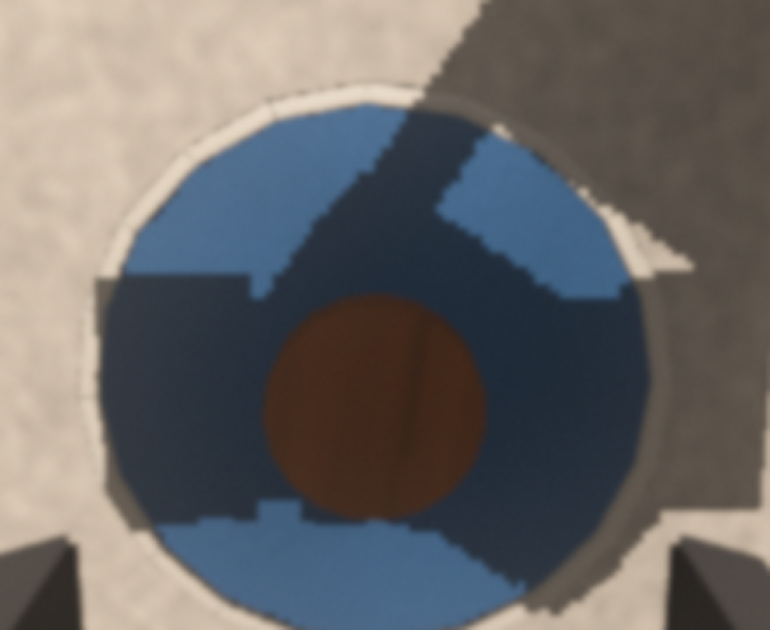

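Run:
```python
from h import *
d=load("w4")
f=lambda x,y,z: onz(d,210+x/3.5,80+y/3.5,z)[:2].round(4)
for p in [(98,380),(652,380),(368,102),(368,629)]: print(f(*p,.0075))
for p in [(264,406),(487,406),(376,300),(376,293),(376,520)]: print("w",f(*p,.0255), f(*p,.0075))
```

```text
[ 0.4809 -0.3419]
[ 0.481  -0.1979]
[ 0.4111 -0.2716]
[ 0.5517 -0.2718]
w [ 0.4831 -0.2972] [ 0.488  -0.2989]
w [ 0.4831 -0.2423] [ 0.488  -0.2406]
w [ 0.4567 -0.2697] [ 0.46   -0.2696]
w [ 0.455  -0.2697] [ 0.4582 -0.2696]
w [ 0.513  -0.2697] [ 0.5197 -0.2696]
```

Run:
```python
from h import *
d=load("w4");c=cloud(d)
g=d["img"].astype(int)
near=(np.hypot(c[...,0]-.4825,c[...,1]+.27)<.085)&(d["range_z"]>0)
w=near&(c[...,2]>.017)&(c[...,2]<.05)&(g[...,0]>g[...,2])
p=c[w];print("wood",p.mean(0),p.min(0),p.max(0),len(p), p[:,2].std())
hull=cv2.minEnclosingCircle((p[:,:2]*1000).astype(np.float32));print(hull)
b=near&(g[...,2]>g[...,0]+5)
p=c[b];print("blue z",np.median(p[:,2]),cv2.minEnclosingCircle((p[:,:2]*1000).astype(np.float32)),p.min(0),p.max(0))
from plant import eyes
for n in ["top","side"]:
    t=eyes.get_image(n);np.savez(f"pics/{n}4.npz",**t);cv2.imwrite(f"pics/{n}4.png",t["img"][...,::-1])
s=load("side4");cv2.imwrite("pics/s4.png",cv2.resize(s["img"][155:200,310:380,::-1],None,fx=10,fy=10,interpolation=cv2.INTER_CUBIC))
```

```text
wood [ 0.48406424 -0.2702776   0.02487088] [ 0.45738016 -0.29785045  0.01727327] [ 0.51204154 -0.2430794   0.02727035] 3143 0.0009965790242680236
((485.2900085449219, -270.3854064941406), 27.93743133544922)
blue z 0.006993639915434641 ((483.0269775390625, -270.1666259765625), 72.00563049316406) [ 0.41176341 -0.34074882  0.00380712] [ 0.55502429 -0.19954779  0.24928145]
```

View pics/s4.png

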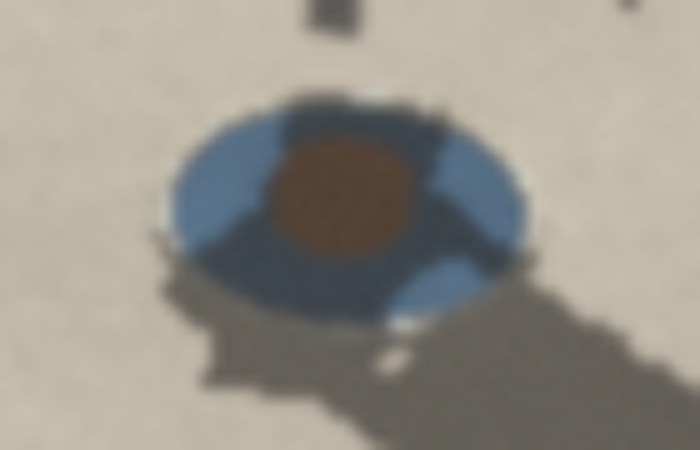

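The wooden disc lies within about 2 mm of the saucer's middle: depth gives the disc at x 0.485 and the saucer at 0.483, with y equal. Next is the pumice.

>>> move_arm(
  motion=[0,0,0,0.96,0.47,0,1,0,0,0,0.96,0.47,0,1,0,0,0,0.96,0.47,0,1,0,0,0,0.96,0.47,0,1,0,0,0,0.96,0.47,0,1,0,0,0,0.96,0.47,0,1,0,0,0,0.96,0.47,0,1,0,0,0,0.96,0.47,0,1,0,0,0,0.96,0.47,0,1,0,0,0,0,0,0,1],
)

```text
clock: 9.7
position: [0.6105, -0.0095, 0.2289]
tcp_rot: [-0.001, 0.706, 0.708, -0.001]
ft_force: [0.9, 0.2, 0.6]
gripper_width: 0.094
```

```bash
python3 w.py w5
python3 - <<'E'
from h import *
d=load("w5");c=cloud(d)
near=(np.hypot(c[...,0]-.6123,c[...,1]+.0104)<.045)&(c[...,2]>.012)&(c[...,2]<.03)
p=c[near];print(p.min(0),p.max(0),cv2.minEnclosingCircle((p[:,:2]*1000).astype(np.float32)),np.median(p[:,2]))
E
```

```text
9.7 [ 0.6105 -0.0095  0.2289] [-8.000e-04  7.063e-01  7.079e-01 -6.000e-04] 0.094 [0.9 0.2 0.6]
[ 0.58549851 -0.03992106  0.01205269] [0.64037264 0.01512808 0.01965361] ((613.4227905273438, -12.041550636291504), 27.928556442260742) 0.017440549786608
```

View pics/w5.png

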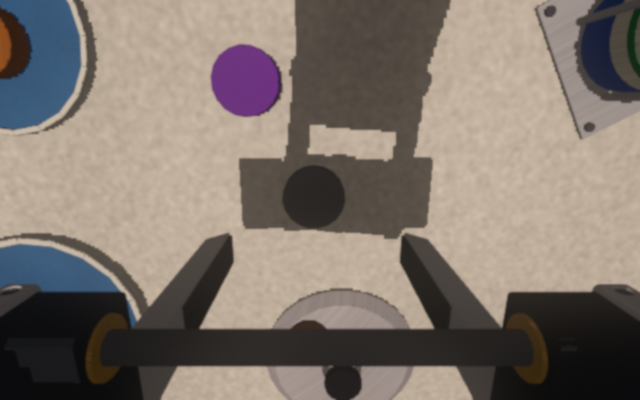

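The pumice is at (314,196), just ahead of the fingers, at about (0.6125,-0.012) with its top at 17.5 mm. I'll grasp it now.

>>> move_arm(
  motion=[0,0,0,-0.08,0.06,1,1,0,0,0,0,0,1,1,0,0,0,0,0,1,1,0,0,0,0,0,0.9,1,0,0,0,0,0,0.32,1,0,0,0,0,0,0,0.4,0,0,0,0,0,0,0.4,0,0,0,0,0,0,0.4,0,0,0,0,0,0,0.4],
)

```text
clock: 10.88
position: [0.6123, -0.0135, 0.1043]
tcp_rot: [0.0, 0.707, 0.707, 0.0]
ft_force: [0.9, 0.6, 0.4]
gripper_width: 0.0571
```

>>> move_arm(
  motion=[0,0,0,0,0,-0.5,0.4,0,0,0,0,0,-1,0.4,0,0,0,0,-0.3,-1,0.4,0,0,0,-0.6,-0.5,-1,0.4,0,0,0,-0.9,-0.5,-0.8,0.4,0,0,0,-0.9,-0.5,0,0.4,0,0,0,-0.9,-0.5,0,0.4,0,0,0,-0.9,-0.5,0,0.4,0,0,0,-0.9,-0.5,0,0.4,0,0,0,-0.9,-0.5,0,0.4],
)

```text
clock: 12.12
position: [0.4976, -0.1943, 0.2339]
tcp_rot: [0.001, 0.707, 0.707, 0.0]
ft_force: [0.2, -0.3, -0.6]
gripper_width: 0.0553
```

>>> move_arm(
  motion=[0,0,0,-0.9,-0.5,0,0.4,0,0,0,-0.8,0,0,0.4,0,0,0,-0.5,0,0,0.4,0,0,0,0,0,0,0.4],
)

```text
clock: 12.62
position: [0.4831, -0.2599, 0.2331]
tcp_rot: [0.0, 0.707, 0.707, 0.0]
ft_force: [0.2, -0.2, 0.1]
gripper_width: 0.0555
```

```bash
python3 w.py w6
```

```text
12.625 [ 0.4831 -0.2599  0.2331] [2.000e-04 7.075e-01 7.068e-01 0.000e+00] 0.0555 [ 0.2 -0.2  0.1]
```

View pics/w6.png

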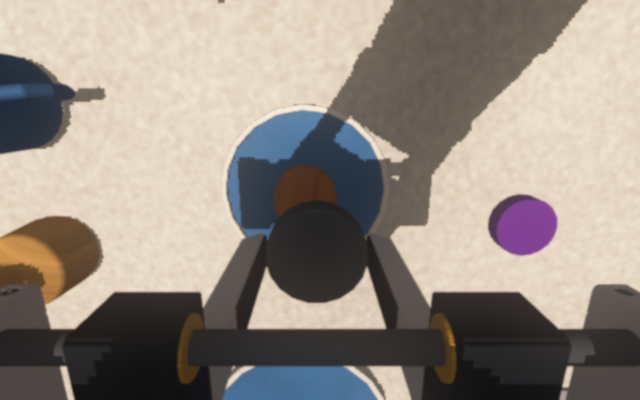

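The pumice is held at (317,252). The wooden disc shows behind it at about (305,188), so it is about 1 cm to the -y side. I'll compare it with the wood's held position.

Run:
```python
from h import *
d=load("w6");o=d["T"][:3,3]
x0,y0=225,95
im=cv2.resize(d["img"][y0:320,x0:405,::-1],None,fx=2.6,fy=2.6,interpolation=cv2.INTER_CUBIC).copy()
im=cv2.convertScaleAbs(im,alpha=1.8)
def proj(P):
    q=(P-o)@d["T"][:3,:3];return np.c_[q[:,0]/q[:,2]*d["fx"]+d["cx"],q[:,1]/q[:,2]*d["fy"]+d["cy"]]
t=np.linspace(0,2*np.pi,150)
for cx,cy,r,z in [(.4831,-.2599,.028,.2331-.086),(.4838,-.2705,.028,.0255),(.483,-.2705,.071,.0075)]:
  for p in proj(np.c_[cx+r*np.cos(t),cy+r*np.sin(t),0*t+z]): cv2.circle(im,(int((p[0]-x0)*2.6),int((p[1]-y0)*2.6)),1,(0,255,0),-1)
cv2.imwrite("pics/w6a.png",im)
```

```text
(no output)
```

View pics/w6a.png

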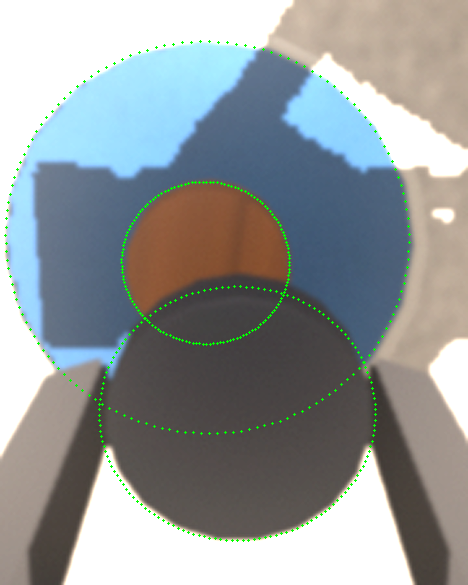

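>>> move_arm(
  motion=[0,0,0,-0.35,0.02,0.6,0.4,0,0,0,0,0,1,0.4,0,0,0,0,0,1,0.4,0,0,0,0,0,0.5,0.4,0,0,0,0,0,0.25,0.4,0,0,0,0,0,0.07,0.4,0,0,0,0,0,0,0.4],
)

```text
clock: 13.55
position: [0.484, -0.2702, 0.1308]
tcp_rot: [0.001, 0.707, 0.707, 0.0]
ft_force: [0.2, -0.3, -0.0]
gripper_width: 0.0554
```

>>> move_arm(
  motion=[0,0,0,0,0,0.05,0.4,0,0,0,0,0,0.03,0.4,0,0,0,0,0,0,0.4],
)

```text
clock: 13.92
position: [0.4842, -0.2702, 0.1298]
tcp_rot: [0.001, 0.707, 0.707, 0.0]
ft_force: [-4.0, 4.0, 16.2]
gripper_width: 0.0554
```

>>> move_arm(
  motion=[0,0,0,0,0,-0.03,0.4,0,0,0,0,0,0,0.4],
)

```text
clock: 14.18
position: [0.4842, -0.2702, 0.1298]
tcp_rot: [0.001, 0.707, 0.707, 0.0]
ft_force: [-1.7, 1.1, 8.6]
gripper_width: 0.0555
```

>>> move_arm(
  motion=[0,0,0,0,0,-0.02,0.4,0,0,0,0,0,0,0.62,0,0,0,0,0,0,0.7,0,0,0,0,0,0,0.8,0,0,0,0,0,-0.5,0.8,0,0,0,0,0,-1,0.8,0,0,0,0,0,-1,1,0,0,0,0,0,-1,1,0,0,0,0,0,-1,1,0,0,0,0,0,0,1],
)

```text
clock: 15.42
position: [0.4841, -0.2702, 0.2673]
tcp_rot: [0.002, 0.707, 0.707, 0.0]
ft_force: [-0.4, 0.0, -0.1]
gripper_width: 0.0941
```

```bash
python3 w.py w7
python3 - <<'E'
from h import *
d=load("w7")
x0,y0=225,85
cv2.imwrite("pics/w7a.png",cv2.convertScaleAbs(cv2.resize(d["img"][y0:265,x0:415,::-1],None,fx=3.3,fy=3.3,interpolation=cv2.INTER_CUBIC),alpha=1.8))
c=cloud(d);r=np.hypot(c[...,0]-.484,c[...,1]+.27)
m=(r<.05)&(c[...,2]>.038)&(c[...,2]<.06);p=c[m];print(cv2.minEnclosingCircle((p[:,:2]*1000).astype(np.float32)),np.median(p[:,2]),len(p))
A=np.c_[p[:,:2],np.ones(len(p))];print(np.linalg.lstsq(A,p[:,2],rcond=None)[0])
from plant import eyes
for n in ["side","top"]:
    t=eyes.get_image(n);np.savez(f"pics/{n}7.npz",**t)
s=load("side7");cv2.imwrite("pics/s7.png",cv2.resize(s["img"][150:200,310:380,::-1],None,fx=8,fy=8,interpolation=cv2.INTER_CUBIC))
E
```

```text
15.425 [ 0.4841 -0.2702  0.2673] [2.300e-03 7.071e-01 7.071e-01 5.000e-04] 0.0941 [-0.4  0.  -0.1]
((485.1333923339844, -270.1287841796875), 27.86219596862793) 0.042886405730938215 2783
[ 0.00297684 -0.00033647  0.04132833]
```

View pics/w7a.png

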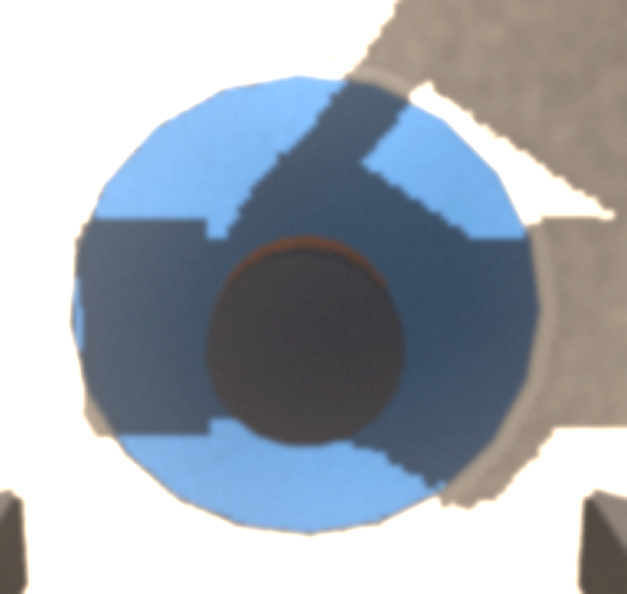

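View pics/s7.png

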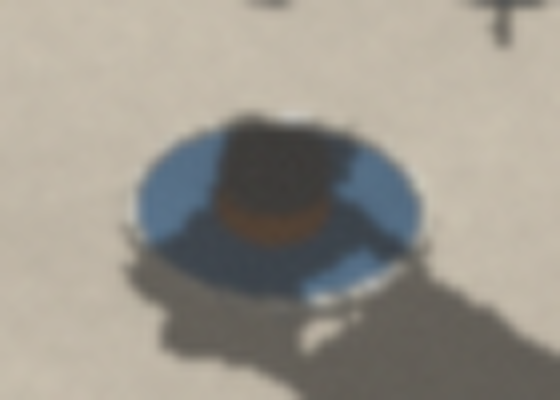

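The pumice sits flat with its centre at (0.4851,-0.2701), against the wood's (0.4853,-0.2704) earlier, and its top at 43 mm. On to the cap: travel high, then turn the jaws along world x.

>>> move_arm(
  motion=[0,0,0,0.5,0,-0.8,1,0,0,0,0.9,0,-0.8,1,0,0,0,1,0,-0.6,1,0,0,0,1,0,0,1,0,0,0,1,0,0,1,0,0,0,1,0,0,1,0,0,0,1,0,0,1,0,0,0,1,0,0,1,0,0,0,1,0,0,1,0,0,0,1,0,0,1],
)

```text
clock: 16.82
position: [0.4835, 0.013, 0.3293]
tcp_rot: [-0.001, 0.707, 0.707, -0.001]
ft_force: [0.7, -0.1, -1.1]
gripper_width: 0.0936
```

>>> move_arm(
  motion=[0,0,0,1,0,0,1,0,0,0,1,0,0,1,0,0,0,1,0,0,1,0,0,0,1,0,0,1,0,0,0,1,0,0,1,0,0,0,1,0,0,1,0,0,0,1,-0.15,0,1,0,0,0,0.8,0,0,1,0,0,1,0,0,0,1,0,0,1,0,0,0,1],
)

```text
clock: 18.08
position: [0.4791, 0.2463, 0.329]
tcp_rot: [-0.0, 0.778, 0.628, -0.001]
ft_force: [0.2, -0.5, 0.3]
gripper_width: 0.0943
```

>>> move_arm(
  motion=[0,0,1,0,0,0,1,0,0,1,0,0,0,1,0,0,1,0,0,0,1,0,0,1,0,0,0,1,0,0,1,0,0,0,1,0,0,1,0,0,0,1,0,0,1,0,0,0,1,0,0,1,0,0,0,1,0,0,1,0,0,0,1,0,0,1,0,0,0,1],
)

```text
clock: 19.32
position: [0.4792, 0.2459, 0.3292]
tcp_rot: [0.0, 0.988, 0.155, -0.001]
ft_force: [0.5, -0.5, -0.2]
gripper_width: 0.094
```

>>> move_arm(
  motion=[0,0,1,0,0,0,1,0,0,1,0,0,0,1,0,0,1,0,0,0,1,0,0,0,0,0,0,1],
)

```text
clock: 19.82
position: [0.4792, 0.2459, 0.3294]
tcp_rot: [0.0, 1.0, 0.0, -0.001]
ft_force: [-0.4, 0.2, 0.3]
gripper_width: 0.0937
```

```bash
python3 w.py w8; python3 -c "
from plant import sensors;print(sensors.sense()['joint_positions'].round(3))"
```

```text
19.825 [0.4792 0.2459 0.3294] [ 3.e-04  1.e+00  2.e-04 -8.e-04] 0.0937 [-0.4  0.2  0.3]
[ 0.406  0.255  1.515 -0.     1.373  0.404]
```

View pics/w8.png

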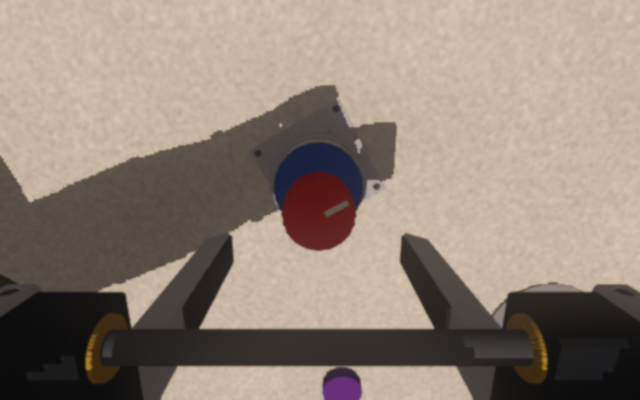

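The red cap is at about (319,212), with its white stripe pointing right and slightly up at (336,209).

Run:
```python
from h import *
d=load("w8");c=cloud(d);g=d["img"].astype(int)
m=(c[...,2]>.176)&(c[...,2]<.19)&(np.hypot(c[...,0]-.479,c[...,1]-.246)<.06)
p=c[m];print(cv2.minEnclosingCircle((p[:,:2]*1000).astype(np.float32)),np.median(p[:,2]),len(p),p.min(0),p.max(0))
v,u=np.nonzero(m);print(u.min(),u.max(),v.min(),v.max())
st=m&(g[...,1]>60);v,u=np.nonzero(st);q=c[st];print("stripe",len(q),q.mean(0),q.min(0),q.max(0))
# stripe by two views: cap centre top0
print(onz(d,319.7,213,.183))
cv2.imwrite("pics/w8a.png",cv2.resize(d["img"][130:260,250:390,::-1],None,fx=5,fy=5,interpolation=cv2.INTER_CUBIC))
```

```text
((481.1939697265625, 247.9479217529297), 26.866884231567383) 0.18224704705802133 4121 [0.45438435 0.22229511 0.17601881] [0.50777919 0.27457008 0.18458034]
281 356 178 250
stripe 279 [0.48832981 0.24397365 0.18212455] [0.45438435 0.22229511 0.17695775] [0.50777919 0.25964433 0.18450443]
[0.48188059 0.25102892 0.183     ]
```

View pics/w8a.png

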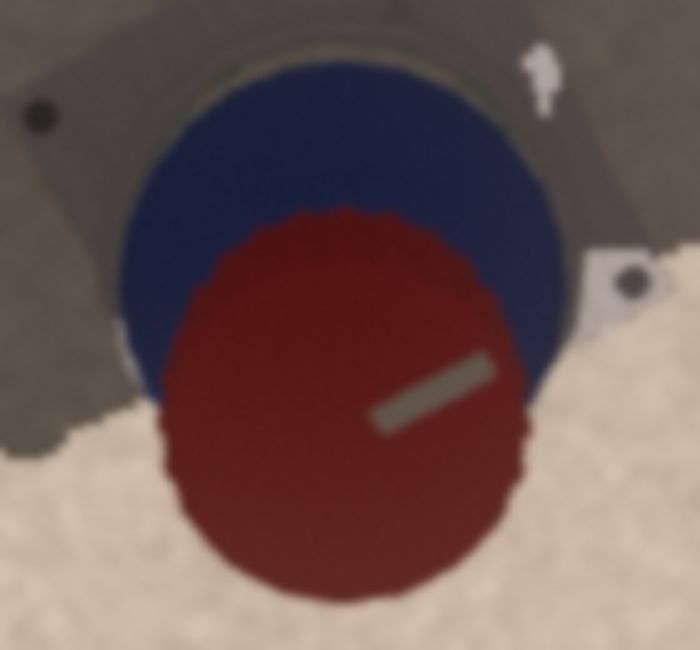

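Run:
```python
from h import *
for n in ["top0","side0","top7"]:
    d=load(n);c=cloud(d)
    m=(c[...,2]>.174)&(c[...,2]<.195)&(np.hypot(c[...,0]-.479,c[...,1]-.247)<.04)
    p=c[m];print(n,cv2.minEnclosingCircle((p[:,:2]*1000).astype(np.float32)),p.mean(0),len(p),p.min(0),p.max(0))
d=load("w8");print([onz(d,u,v,.183)[:2].round(4) for u,v in [(318.8,216),(318.8,250.4),(282,216),(355.6,216)]])
e=load("top0")
print(tri([ray(d,318.8,216),ray(e,224.6,209)]))
```

```text
top0 ((482.00640869140625, 247.19895935058594), 26.70028305053711) [0.48143949 0.24582687 0.1821805 ] 301 [0.45626445 0.22091621 0.17462841] [0.50812519 0.27285897 0.18738525]
side0 ((479.87677001953125, 249.53125), 27.54901885986328) [0.4781882  0.25192501 0.18224219] 227 [0.45256332 0.22238678 0.17412898] [0.50466795 0.27702485 0.18801251]
top7 ((481.73681640625, 247.3232879638672), 26.879423141479492) [0.48143151 0.24611465 0.18202646] 300 [0.4562948  0.2212754  0.17481305] [0.50848205 0.27254632 0.18700284]
[array([0.4813, 0.2488]), array([0.4813, 0.2229]), array([0.4557, 0.2488]), array([0.5068, 0.2488])]
[0.47985959 0.24693933 0.17664409]
```

>>> move_arm(
  motion=[0,0,0,0.07,-0.07,0.7,1,0,0,0,0,0,0.9,1,0,0,0,0,0,0.7,1,0,0,0,0,0,0.4,1,0,0,0,0,0,0,1],
)

```text
clock: 20.5
position: [0.4813, 0.248, 0.2488]
tcp_rot: [0.0, 1.0, 0.0, -0.001]
ft_force: [-0.0, 0.1, -0.0]
gripper_width: 0.0942
```

```bash
python3 w.py w9
python3 - <<'E'
from h import *
from plant import eyes
d=eyes.get_image("side");np.savez("pics/side9.npz",**d);cv2.imwrite("pics/s9.png",cv2.resize(d["img"][180:310,240:400,::-1],None,fx=4.5,fy=4.5,interpolation=cv2.INTER_CUBIC))
E
```

```text
20.5 [0.4813 0.248  0.2488] [ 2.e-04  1.e+00  4.e-04 -5.e-04] 0.0942 [-0.   0.1 -0. ]
```

View pics/w9.png

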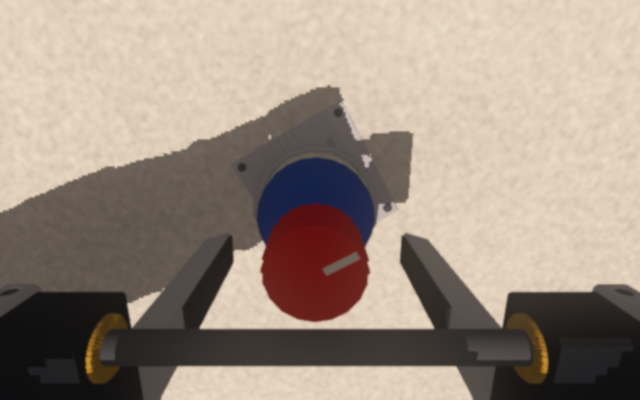

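View pics/s9.png

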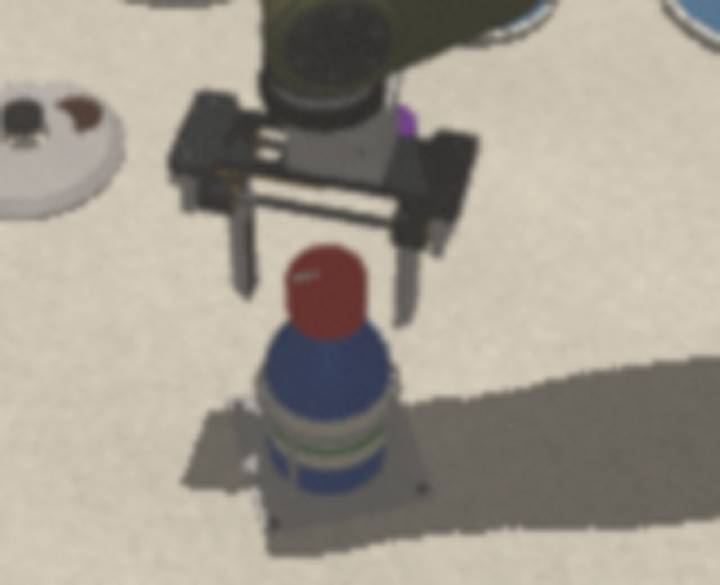

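The cap is centred between the fingers at (315.5,~270) and its bottom edge is at row 321. I'll check the centring from this nearer view.

Run:
```python
from h import *
d=load("w9");e=load("w8")
print([onz(d,u,v,.183)[:2].round(4) for u,v in [(315.5,321.5),(262,268),(369,268)]])
print(tri([ray(d,315.5,321.5),ray(e,318.8,250.4)]))
```

```text
[array([0.4815, 0.2232]), array([0.4564, 0.2522]), array([0.5066, 0.2522])]
[0.48138595 0.22241035 0.18184577]
```

>>> move_arm(
  motion=[0,0,0,0,-0.02,0,0.7,0,0,0,0,0,0,0.3,0,0,0,0,0,0,0.3,0,0,0,0,0,0,0.3,0,0,0,0,0,0,0.3],
  squeeze=45,
)

```text
clock: 21.22
position: [0.4813, 0.2487, 0.2493]
tcp_rot: [0.0, 1.0, -0.0, -0.0]
ft_force: [-1.2, 0.7, 0.7]
gripper_width: 0.0508
```

>>> move_arm(
  motion=[0,0,0,0,0,0.08,0.3,0,0,0,0,0,0.06,0.3,0,0,0,0,0,0.05,0.3,0,0,0,0,0,0,0.3],
)

```text
clock: 21.72
position: [0.4813, 0.2487, 0.2442]
tcp_rot: [-0.0, 1.0, -0.0, 0.0]
ft_force: [-3.6, -0.7, 8.0]
gripper_width: 0.0509
```

```bash
python3 w.py w10;python3 - <<'E'
from h import *
for n in ["w10"]:
    d=load(n);c=cloud(d);print(np.median(c[250:300,290:340,2]))
d=load("w9");c=cloud(d);print(np.median(c[250:300,290:340,2]))
E
```

```text
21.725 [0.4813 0.2487 0.2442] [-1.e-04  1.e+00 -1.e-04  1.e-04] 0.0509 [-3.6 -0.7  8. ]
0.1772534916016157
0.18234942680478786
```

Pressed about 5.1 mm at 8 N, which matches the spring. Now I'll turn counter-clockwise, a first part only to check for slip.

>>> move_arm(
  motion=[0,0,-0.5,0,0,0.01,0.3,0,0,-0.8,0,0,0,0.3,0,0,-0.8,0,0,0,0.3,0,0,-0.9,0,0,0,0.3,0,0,0,0,0,0,0.3],
)

```text
clock: 22.4
position: [0.481, 0.2489, 0.2437]
tcp_rot: [-0.0, 0.988, 0.157, -0.0]
ft_force: [-6.7, -0.3, 7.0]
gripper_width: 0.0504
```

```bash
python3 w.py w11;python3 - <<'E'
from h import *
d=load("w11");c=cloud(d);print(np.median(c[250:300,290:340,2]))
from plant import sensors;print(sensors.sense()["torque"])
E
```

```text
22.4 [0.481  0.2489 0.2437] [-2.000e-04  9.876e-01  1.571e-01 -4.000e-04] 0.0504 [-6.7 -0.3  7. ]
0.17676704841279478
[-0.17562634  1.40191066 -0.01394491]
```

View pics/w11.png

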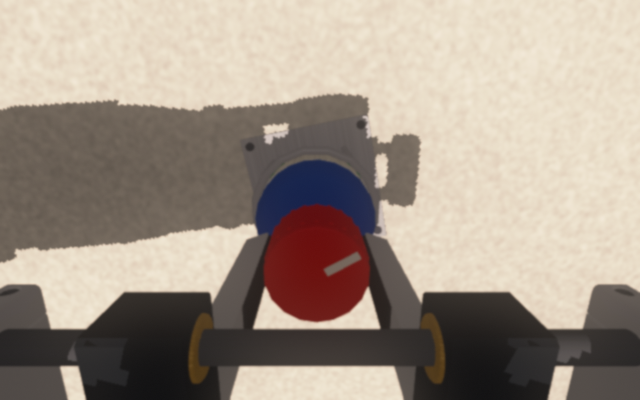

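The stripe stays put in the tool view, at (342,264), so the cap turns with the gripper. It has turned 18° so far, with no slip.

>>> move_arm(
  motion=[0,0,-0.9,0,0,0,0.3,0,0,-1,0,0,0,0.3,0,0,-1,0,0,0,0.3,0,0,-1,0,0,0,0.3,0,0,-1,0,0,0,0.3,0,0,-1,0,0,0,0.3,0,0,-1,0,0,0,0.3,0,0,-1,0,0,0,0.3,0,0,-1,0,0,0,0.3,0,0,-0.6,0,0,0,0.3],
)

```text
clock: 23.7
position: [0.4804, 0.2487, 0.2433]
tcp_rot: [-0.001, 0.793, 0.61, -0.001]
ft_force: [-12.1, -1.3, 8.7]
gripper_width: 0.0511
```

>>> move_arm(
  motion=[0,0,-0.1,0,0,0,0.3,0,0,0,0,0,0,0.3],
)

```text
clock: 23.95
position: [0.4804, 0.2487, 0.2433]
tcp_rot: [-0.001, 0.79, 0.613, -0.001]
ft_force: [-11.7, -2.7, 8.0]
gripper_width: 0.0511
```

```bash
python3 w.py w12;python3 - <<'E'
from h import *
d=load("w12");c=cloud(d);print(np.median(c[250:300,290:340,2]))
from plant import sensors;print(sensors.sense()["torque"])
E
```

```text
23.95 [0.4804 0.2487 0.2433] [-7.000e-04  7.901e-01  6.129e-01 -1.400e-03] 0.0511 [-11.7  -2.7   8. ]
0.17632208947402334
[-0.38757008  2.31513285 -0.11512317]
```

View pics/w12.png

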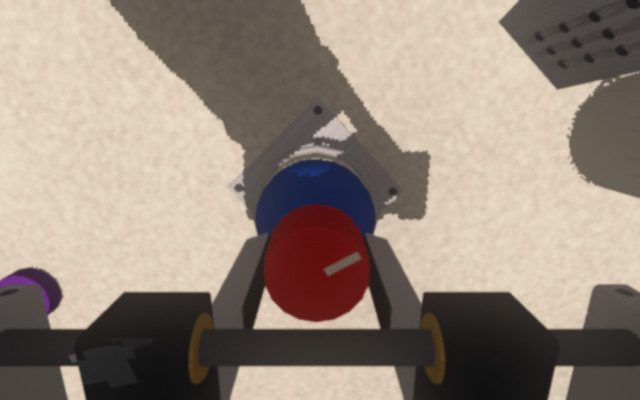

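The cap has turned 75.6° with no slip. I'll relax the 12 N side load, then lift straight up.

>>> move_arm(
  motion=[0,0,0,-0.01,-0.035,0,0.3,0,0,0,0,0,-0.1,0.3,0,0,0,0,0,-0.1,0.3,0,0,0,0,0,-0.1,0.3,0,0,0,0,0,0,0.3],
)

```text
clock: 24.62
position: [0.4802, 0.2485, 0.2521]
tcp_rot: [-0.0, 0.79, 0.613, -0.0]
ft_force: [-5.1, -2.6, 0.0]
gripper_width: 0.0506
```

>>> move_arm(
  motion=[0,0,0,0,0,-0.3,0.3,0,0,0,0,0,-0.4,0.3,0,0,0,0,0,-0.4,0.3,0,0,0,0,0,-0.4,0.3,0,0,0,0,0,-0.3,0.3,0,0,0,0,0,-0.1,0.3,0,0,0,0,0,0,0.3,0,0,0,0,0,0,0.3],
)

```text
clock: 25.62
position: [0.4802, 0.2486, 0.3088]
tcp_rot: [-0.0, 0.79, 0.613, -0.0]
ft_force: [-0.6, 0.1, 0.1]
gripper_width: 0.0508
```

```bash
python3 w.py w13;python3 - <<'E'
from h import *
d=load("w13");c=cloud(d);p=c[240:300,290:345].reshape(-1,3)
p=p[abs(p[:,2]-np.median(p[:,2]))<.004];print(np.median(p[:,2]),p.mean(0),np.linalg.lstsq(np.c_[p[:,:2]-p[:,:2].mean(0),np.ones(len(p))],p[:,2],rcond=None)[0])
from plant import eyes,sensors
print(sensors.sense()["torque"])
for n in ["top","side"]:
    t=eyes.get_image(n);np.savez(f"pics/{n}13.npz",**t);cv2.imwrite(f"pics/{n}13.png",t["img"][...,::-1])
s=load("side13");cv2.imwrite("pics/s13.png",cv2.resize(s["img"][170:310,240:400,::-1],None,fx=4.2,fy=4.2,interpolation=cv2.INTER_CUBIC))
E
```

```text
25.625 [0.4802 0.2486 0.3088] [-1.000e-04  7.902e-01  6.128e-01 -4.000e-04] 0.0508 [-0.6  0.1  0.1]
0.24179686031018588 [0.47848695 0.24960778 0.24178128] [-0.00360369  0.00515397  0.24178128]
[-0.02203713 -0.01046603  0.01630779]
```

View pics/s13.png

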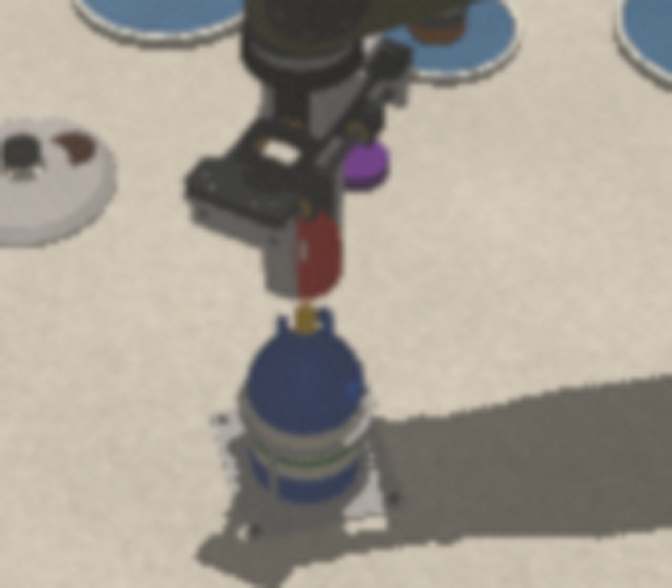

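View pics/top13.png

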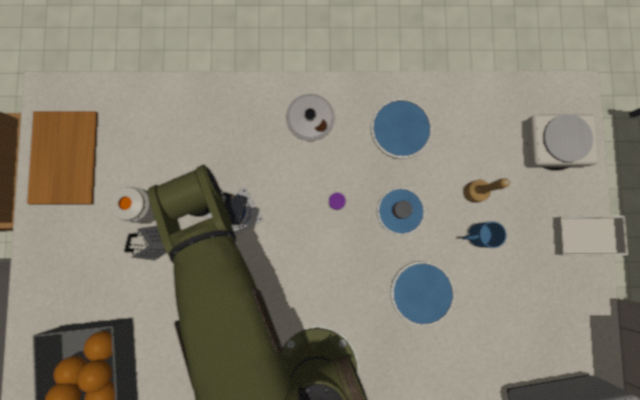

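View pics/w13.png

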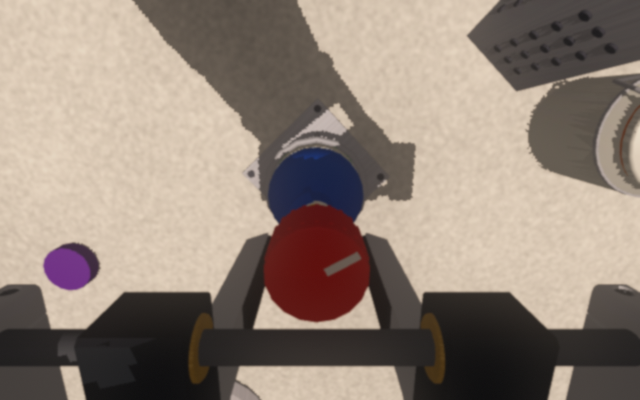

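The side view shows the cap held above the open neck, with the yellow plug visible at (305,318) in the crop. The top view shows the pumice in the small saucer at (402,210) and the other objects unmoved. The cap top measures 241.8 mm, which is 59.5 mm above its seat and level to about 0.4°.

```bash
python3 -c "
from plant import workorder;print(workorder.job_done())"
```

```text
the job is handed in; nothing more can be done
None
```

I finished the whole task in the order asked and handed it in at about 26 s of the 64 s allowed.

- **Discs:** The wooden disc lies about 2 mm from the middle of the smallest saucer. The pumice lies flat on top of it, with its centre within about 0.5 mm of the wood's. The wrist camera measured the pumice's top at 43 mm.
- **Cap:** I pressed it about 5.5 mm at about 8 N and turned it 75.6° counter-clockwise without slipping, then lifted it straight up. It is held level to about 0.4°, 59.5 mm above where it sat and over the open neck.
- **Other objects:** The pot lid, jar, grater, masher and mug look unmoved in the last top view. That was a check by eye, not a measurement.

**Small disagreements:**
- Cameras differed by 2–3 mm on some positions, so I relied mainly on the wrist camera.
- The pumice briefly pressed down with 16 N when it touched the wood, and I backed off before letting go.
- The gripper took about 12 N of side load during the turn. I eased it before the lift, and it was gone once the cap was up.

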